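Put the laundry supplies back in their drip trays

ROBOT

A 6-joint arm with a two-finger parallel gripper is mounted at the origin on the work surface. World frame = base frame: x ahead of the robot, y to its left, z up, the work surface at z = 0. Lengths are in m, angles in rad, forces in N, time in s.
With the tool pointing down it reaches from about 0.35 to 0.8 m from the base axis. Payload 7.3 kg.
Tool frame: the origin (TCP) lies on the centre line of the jaws, within the pads' length; the fingertips stand 11 mm ahead of it and the grasp point (between the pads) lies 8 mm behind it; z points along the fingers, y is the line along which they close (so a half turn about z gives the same grasp; the last joint's range is limited). The gripper opens to 85 mm and grips with 20 to 120 N. Pads are 22 mm wide; open, the fingers measure 114 mm over their backs; the gripper's body (76 mm by 85 mm) begins 54 mm behind the grasp point. The pads swing forward as they close: fully open they stand 13 mm farther back than shut.
Start: joints at [-1.396, 0.342, 1.524, -0, 1.275, -0.146], TCP at [0.166, -0.498, 0.242] pointing down, gripper open.
Joint ranges: [-2.53, 2.53], [-0.77, 2.02], [0.04, 2.7], [-1, 4.14], [0.28, 2.66], [-3.11, 3.11]. Speed limits (rad/s): [2.57, 2.57, 3.14, 3.14, 3.14, 3.14].

INTERFACE

Orientations are given as a unit quaternion [x, y, z, w].
In Python, from station import r gives the robot as it stands. Calls block until the motion is done:
- r.movep(position, orientation): joint-space move of the TCP to a pose.
- r.servo_line(position, frame=None, vel=0.15, guard=None): straight line of the TCP; frame=None keeps the orientation; vel is the mean speed in m/s. With guard (N) it stops when the force on the tool has changed by that much, and returns True; else False.
- r.goto_joints(angles): joint-space move.
- r.set_gripper(opening): opening from 0.0 (shut) to 1.0 (fully open); the grip force is fixed at half the most; returns when the fingers have stopped.
- r.pause(seconds).
- r.solve_ik(position, orientation): joint angles nearest the present ones, or None.
- r.sense(): the state.
- r.capture(name): name is "side" or "top"; returns the picture (384x512x3 uint8, blue, green, red); there is no depth.
- r.get_calibration(name): a dict with "fx", "fy", "cx", "cy" (pixels), "camera_from_world" (4x4, takes a point from world to camera coordinates). Camera axes: x right, y up, looking along -z (the intrinsics and any distortion apply to the point x, -y, -z); pixel columns grow to the right and rows downward; lengths in m; the calibration is good to about 2 mm. A picture is of the moment at which its call begins. get_calibration takes no time and is no camera call.
A pose or a line that the arm cannot do raises r.MotionError and nothing moves.
- r.finish_job(): hands the job in; it is judged then, once.
The state is a dict: "time_s": time; "qpos": joint angles; "qvel": joint speeds; "joint_torque": joint torques, N m; "tool_pos": TCP position; "tcp_rot": TCP orientation; "ft_force": force on the tool from outside, world axes, zero at the start; "wrist_torque": the same for the moment, N m; "width": opening from 0.0 (shut) to 1.0 (fully open); "gripper_force": force on a finger pad.
Only numpy, scipy, OpenCV 4.12 (cv2) and the standard library are available. Lean on these libraries where they do the work, as an engineer would, in place of code of your own. Each camera call takes 0.05 s, during which the arm holds its last target. There are 200 camera calls.

TASK

Tidy the laundry counter: put each of the four supplies back into the drip tray of its own colour and shape - the black-lidded pod jar in the round black tray, the blue-lidded tin in the round blue tray, the yellow soap bar lengthwise in the yellow tray and the red scrubbing brush lengthwise, bristles down, in the red tray. Each must stand upright, flat on the tray's floor and wholly inside its rim, and be let go. Leave the little amber bottle standing where it is.

Things in the scene. Friction and masses are not known exactly. Their poses are not given: they have to be found in the camera images.
- pod_jar: Round jar, 60 mm diameter, 75 mm tall: green body with white paper label up to 52 mm, above it a black lid of 57 mm diameter. About 0.3 kg. Origin: centre of its underside, z up. Stands upright; any yaw.
- booster_tin: Small round tin, 46 mm diameter, 58 mm tall: white body, blue lid (47 mm diameter, from 42 mm up). About 0.16 kg. Origin: centre of its underside, z up. Stands upright; any yaw.
- soap_bar: Yellow soap bar lying flat, 84 (x) by 50 (y) by 28 (z) mm, edges rounded. About 0.15 kg. Origin: centre of its underside, z up, x along its length; any yaw.
- brush: Scrubbing brush lying on its bristles, 38 mm tall. Red back with round ends, 110 (x) by 45 (y) mm, from 18 to 38 mm height (white stripe on top); below it white bristles, a rigid block 92 by 36 mm. About 0.12 kg. Origin: centre of its underside, z up, x along its length; any yaw.
- jar_tray: Round black drip tray, fixed, 88 mm outer and 80 mm inner diameter, floor 3 mm thick, rim top 9 mm above the counter. Origin: centre of its underside, z up. Home of the pod jar.
- tin_tray: Round blue drip tray, fixed, 74 mm outer and 66 mm inner diameter, floor 3 mm thick, rim top 9 mm above the counter. Origin: centre of its underside, z up. Home of the booster tin.
- soap_tray: Yellow rectangular drip tray, fixed, outer 112 (x) by 76 (y) mm, inner 104 by 68 mm, floor 3 mm thick, rim top 9 mm above the counter. Origin: centre of its underside, z up, x along its length; any yaw. Home of the soap bar, lengthwise, either way round.
- brush_tray: Red rectangular drip tray, fixed, outer 138 (x) by 71 (y) mm, inner 130 by 63 mm, floor 3 mm thick, rim top 9 mm above the counter. Origin: centre of its underside, z up, x along its length; any yaw. Home of the brush, lengthwise, either way round.
- amber_bottle: Little amber glass bottle with white cap, loose, 30 mm diameter, 54 mm tall, standing somewhere among the supplies and trays. Origin: centre of its underside, z up. To be left standing where it is. Other low odds and ends (a thread spool 28 mm tall, a dial 20 mm tall) stand among the things, and nothing between them is taller than the jar.
Not all that is in view belongs to the job. There is more than one size of the soap_tray; the one meant has the size given above.

How it is judged:
By the outcome, as a careful person would: the job done as asked, in the order asked, and still so for the second after the job is handed in, with the robot touching nothing.
It also fails if it takes over 106 s, if anything falls off the work surface, if the arm or the gripper's body presses on something with over 40 N, if the wrist force passes 120 N, or if a joint passes its speed limit or range.

## Working session

There is one attempt and no reset: what is moved stays moved. The work goes in short steps, each a Python script; the robot and the scene stay as the last script left them, time stands still between calls to the robot, and variables do not carry over. Pictures are saved under pics/ and viewed, at most 14 in all, crops included, and the job is handed in when it is done.

```bash
ls; mkdir -p pics
python3 - <<'E'
from station import r
import cv2, json
for n in ("top","side"):
    im=r.capture(n); cv2.imwrite(f"pics/{n}0.png",im)
    c=r.get_calibration(n); print(n,{k:(v if k!="camera_from_world" else [list(map(lambda a:round(float(a),4),q)) for q in v]) for k,v in c.items()})
print(r.sense()["time_s"],r.sense()["tcp_rot"])
E
```

```text
pics
top {'fx': 369.44736312591004, 'fy': 369.44736312591004, 'cx': 256.95004290983536, 'cy': 187.55283963180895, 'camera_from_world': [[0.1133, -0.9935, 0.0047, -0.0581], [0.9714, 0.1118, 0.2093, -0.5628], [-0.2084, -0.0192, 0.9778, -0.8462], [0.0, 0.0, 0.0, 1.0]]}
side {'fx': 410.8117079458383, 'fy': 410.8117079458383, 'cx': 252.2997362958392, 'cy': 188.03767051106635, 'camera_from_world': [[0.9979, -0.0641, -0.0082, -0.5545], [0.0504, 0.6928, 0.7194, -0.0635], [-0.0405, -0.7183, 0.6945, -0.8401], [0.0, 0.0, 0.0, 1.0]]}
0.1 [ 9.87166796e-01  1.59691122e-01 -2.45541868e-06 -6.80060207e-04]
```

View pics/top0.png

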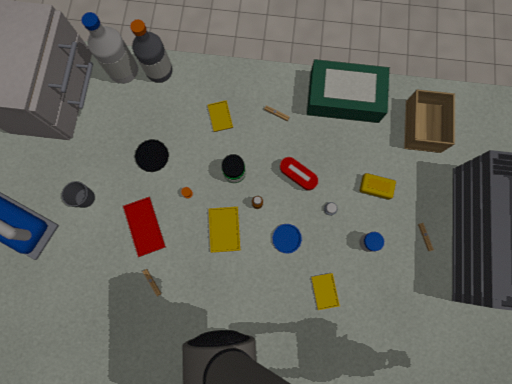

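View pics/side0.png

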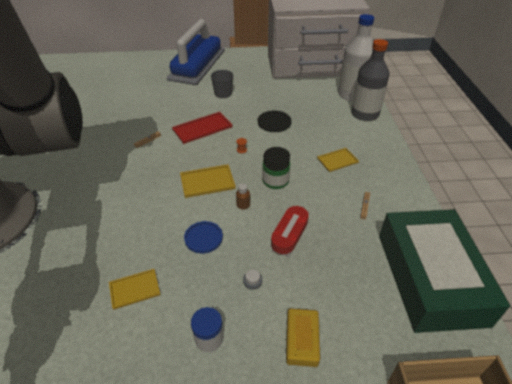

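```bash
cat > vis.py <<'E'
import cv2, numpy as np
from scipy.optimize import minimize
from station import r
CAL={n:r.get_calibration(n) for n in("top","side")}
def proj(n,P):
    c=CAL[n]; T=np.array(c["camera_from_world"]); q=np.asarray(P)@T[:3,:3].T+T[:3,3]
    return np.c_[c["fx"]*q[:,0]/-q[:,2]+c["cx"], c["fy"]*-q[:,1]/-q[:,2]+c["cy"]]
def unproj(n,uv,z):
    c=CAL[n]; T=np.array(c["camera_from_world"]); R=T[:3,:3]; o=-R.T@T[:3,3]
    d=R.T@np.array([(uv[0]-c["cx"])/c["fx"],-(uv[1]-c["cy"])/c["fy"],-1]); return (o+d*(z-o[2])/d[2])[:2]
a=np.linspace(0,2*np.pi,48,endpoint=False)
def circ(d): return np.c_[np.cos(a),np.sin(a)]*d/2
def rect(x,y): return np.array([[x,y],[-x,y],[-x,-y],[x,-y]])/2
def stad(x,y): return np.vstack([circ(y)+[(x-y)/2,0],circ(y)-[(x-y)/2,0]])
# outline, zlo, zhi, colour
M=dict(pod_jar=(circ(.057),.052,.075,"k"),booster_tin=(circ(.047),.042,.058,"b"),soap_bar=(rect(.084,.05),0,.028,"y"),
 brush=(stad(.110,.045),.018,.038,"r"),jar_tray=(circ(.088),0,.009,"k"),tin_tray=(circ(.074),0,.009,"b"),
 soap_tray=(rect(.112,.076),0,.009,"y"),brush_tray=(rect(.138,.071),0,.009,"r"))
def cmask(im,c):
    h,s,v=cv2.split(cv2.cvtColor(im,cv2.COLOR_BGR2HSV))
    m={"k":(v<50),"b":(h>100)&(h<125)&(s>150),"y":(h>18)&(h<32)&(s>140),"r":((h<6)|(h>174))&(s>170)}[c]
    return m.astype(np.uint8)
def blob(m,uv):
    n,l,st,ce=cv2.connectedComponentsWithStats(m)
    i=1+np.argmin(np.hypot(*(ce[1:]-uv).T)+1e3*(st[1:,4]<60))
    b=(l==i).astype(np.uint8); cs,_=cv2.findContours(b,cv2.RETR_EXTERNAL,cv2.CHAIN_APPROX_NONE)
    return cv2.fillPoly(np.zeros_like(b),cs,1)
S=8
def fit(name,ims,seeds):
    """seeds {cam:(u,v)}; returns x,y,yaw, mean IoU"""
    o,z0,z1,col=M[name]; bl={n:blob(cmask(ims[n],col),seeds[n]) for n in seeds}
    def cost(p):
        c,s=np.cos(p[2]),np.sin(p[2]); q=o@np.array([[c,s],[-s,c]])+p[:2]; t=0
        for n,b in bl.items():
            h=cv2.convexHull(proj(n,np.vstack([np.c_[q,0*q[:,:1]+z] for z in(z0,z1)])).astype(np.float32))
            m=np.zeros_like(b); cv2.fillPoly(m,[np.round(h*S*2).astype(np.int32)],1,cv2.LINE_8,4) if 0 else None
            m=np.zeros(b.shape,np.uint8); cv2.fillPoly(m,[np.round(h*16).astype(np.int32)],255,cv2.LINE_AA,4)
            m=m/255.; t+=1-np.minimum(m,b).sum()/np.maximum(m,b).sum()
        return t/len(bl)
    n=next(iter(seeds)); xy=unproj(n,seeds[n],(z0+z1)/2); best=None
    for y0 in ([0] if len(o)==48 else np.arange(6)*np.pi/6):
        f=minimize(cost,[*xy,y0],method="Nelder-Mead",options=dict(initial_simplex=[[*xy,y0],[xy[0]+.01,xy[1],y0],[xy[0],xy[1]+.01,y0],[*xy,y0+.3]],xatol=1e-4,fatol=1e-4))
        if best is None or f.fun<best.fun: best=f
    return [*best.x,1-best.fun]
E
sed -i '/if 0 else None/d;/^S=8/d' vis.py
python3 - <<'E'
from vis import *
ims={n:cv2.imread(f"pics/{n}0.png") for n in CAL}
seeds=dict(pod_jar=((233,164),(276,160)),booster_tin=((373,241),(207,323)),soap_bar=((378,186),(303,336)),brush=((298,173),(290,229)),
 jar_tray=((152,156),(274,121)),tin_tray=((287,239),(204,237)),soap_tray=((224,230),(208,181)),brush_tray=((144,227),(202,127)))
for k,(t,s) in seeds.items():
    for sd in ({"top":t},{"side":s},{"top":t,"side":s}): print(k,list(sd),np.round(fit(k,ims,sd),4))
for uv in((220,116),(224,230),(325,291)):
    c,_=cv2.findContours(blob(cmask(ims["top"],"y"),uv),0,2)
    w=np.array([unproj("top",p[0],.006) for p in c[0]],np.float32); print(uv,cv2.minAreaRect(w))
print("bottle",unproj("top",(258,199),.054),unproj("side",(243,189),.054))
for k,u,s,z in(("spool?",(331,208),(253,275),.028),("dial?",(187,192),(242,142),.02)): print(k,unproj("top",u,z),unproj("side",s,z))
cr=np.hstack([cv2.resize(ims["top"][y-45:y+45,x-45:x+45],(264,264),interpolation=cv2.INTER_CUBIC) for x,y in((220,116),(224,230),(325,291))])
cv2.imwrite("pics/crop1.png",cr)
E
```

```text
pod_jar ['top'] [0.612  0.073  0.1469 0.8276]
pod_jar ['side'] [0.6123 0.0753 0.2501 0.7743]
pod_jar ['top', 'side'] [0.6121 0.0724 0.0103 0.7974]
booster_tin ['top'] [ 0.4695 -0.2879  0.1665  0.765 ]
booster_tin ['side'] [ 0.4672 -0.2827  0.1667  0.6925]
booster_tin ['top', 'side'] [ 0.4691 -0.2862  0.1438  0.7265]
soap_bar ['top'] [ 0.6162 -0.2997  1.4653  0.817 ]
soap_bar ['side'] [ 0.6151 -0.2974  1.3568  0.8379]
soap_bar ['top', 'side'] [ 0.6146 -0.2991  1.4306  0.8179]
brush ['top'] [ 0.6225 -0.0943  0.9779  0.859 ]
brush ['side'] [ 0.6215 -0.0891  1.1351  0.8044]
brush ['top', 'side'] [ 0.6211 -0.0931  4.2198  0.8192]
jar_tray ['top'] [0.6336 0.2947 0.0042 0.8974]
jar_tray ['side'] [0.6303 0.2998 0.1847 0.7889]
jar_tray ['top', 'side'] [ 0.6333  0.2965 -0.0127  0.8423]
tin_tray ['top'] [ 0.4552 -0.0823  0.2335  0.882 ]
tin_tray ['side'] [ 0.4542 -0.0786  0.018   0.7299]
tin_tray ['top', 'side'] [ 0.4555 -0.0813  0.0082  0.8026]
soap_tray ['top'] [0.4612 0.0783 0.1764 0.9131]
soap_tray ['side'] [0.4599 0.0817 0.2063 0.8784]
soap_tray ['top', 'side'] [0.4607 0.0787 0.1463 0.884 ]
brush_tray ['top'] [0.4462 0.2823 0.4752 0.8911]
brush_tray ['side'] [0.443  0.2872 0.5246 0.7588]
brush_tray ['top', 'side'] [0.4455 0.2838 0.4831 0.8169]
(220, 116) ((0.7642766237258911, 0.13033725321292877), (0.08119597285985947, 0.05350298807024956), 20.52277374267578)
(224, 230) ((0.4612051248550415, 0.07858894765377045), (0.11178562790155411, 0.0751945897936821), 10.674616813659668)
(325, 291) ((0.3383391797542572, -0.18813562393188477), (0.08017317205667496, 0.054323721677064896), 16.443843841552734)
bottle [0.53876788 0.0005824 ] [ 0.53708879 -0.00623335]
spool? [ 0.5415999  -0.18387667] [ 0.54472742 -0.19231498]
dial? [0.542286   0.18315618] [0.54330952 0.19077807]
```

View pics/crop1.png

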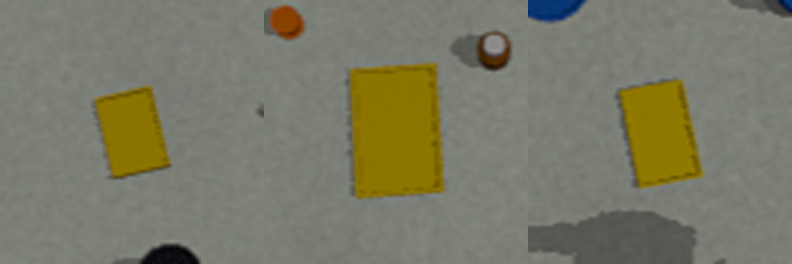

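The top picture shows three yellow trays: (220,116) at 81x54 mm, (224,230) at 112x75 mm and (325,291) at 80x54 mm. Only (224,230) matches the given 112x76 mm. The crop confirms it is the large one, next to the amber bottle at (258,202). I'll start with the jar and the tin.

```bash
cat > arm.py <<'E'
import numpy as np
from station import r
H=0.17
def quat(y): return [np.cos(y/2),np.sin(y/2),0,0]
def over(xy,yaw,z=H):
    """Joint move above xy, taking the half-turn that keeps joint 6 nearest zero."""
    c=[]
    for k in(-1,0,1):
        s=r.solve_ik([*xy,z],quat(yaw+k*np.pi))
        if s is not None: c.append((abs(s[5])+.3*abs(s[5]-r.sense()["qpos"][5]),yaw+k*np.pi))
    r.movep([*xy,z],quat(min(c)[1]))
def pick(xy,yaw,h):
    r.set_gripper(1.0); over(xy,yaw)
    if r.servo_line([*xy,h],vel=.15,guard=10): print("CONTACT on descent",r.sense()["tool_pos"])
    r.set_gripper(0.0); s=r.sense(); print("grip width",s["width"],"F",s["gripper_force"])
    r.servo_line([*xy,H],vel=.15); s=r.sense(); print("lifted",s["width"],s["gripper_force"],"t",s["time_s"])
def place(xy,yaw,h):
    over(xy,yaw); r.servo_line([*xy,h+.02],vel=.15)
    g=r.servo_line([*xy,h+.002],vel=.03,guard=6); print("touch",g,r.sense()["tool_pos"])
    r.set_gripper(1.0); r.servo_line([*xy,H],vel=.2); print("t",r.sense()["time_s"])
E
python3 - <<'E'
from arm import *
import cv2
pick((.612,.073),-.3,.036); place((.633,.296),.2,.036)
E
```

```text
grip width 0.6825062647172528 F 64.40076380968094
lifted 0.6805038477692978 64.6832737326622 t 5.35
touch True [0.63280324 0.29600901 0.04061838]
t 8.8667
```

Run:
```python
from arm import *
import cv2
pick((.469,-.286),-.5,.030); place((.4555,-.081),-.2,.030)
over((.60,-.299),1.43,.25)
for n in("top","side"): cv2.imwrite(f"pics/{n}1.png",r.capture(n))
a=cv2.imread("pics/top1.png");b=cv2.imread("pics/side1.png")
cv2.imwrite("pics/v1.png",np.hstack([cv2.resize(a[110:290,110:310],(400,360)),cv2.resize(b[80:260,160:360],(400,360))]))
```

```text
grip width 0.5299336164943032 F 60.935475086557744
lifted 0.526067478073989 61.375464169326605 t 13.875
touch True [ 0.45540826 -0.08098196  0.03377236]
t 17.5167
```

View pics/v1.png

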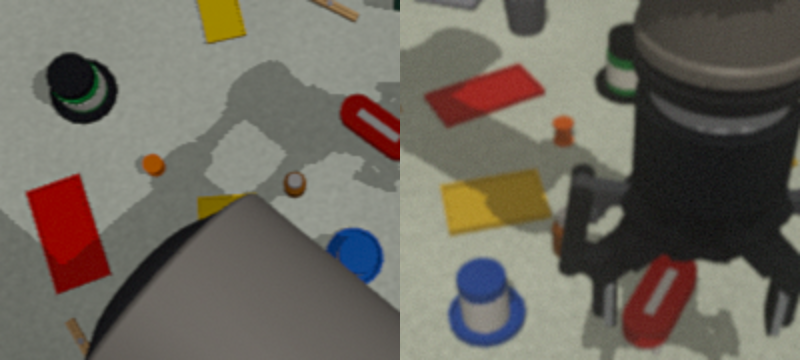

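The crop shows the tin standing in the blue tray at (485,300) and the jar in the black tray at (80,85), both looking seated. Soap next.

Run:
```python
from arm import *
pick((.615,-.299),1.43,.020); place((.461,.079),.18,.020)
```

```text
grip width 0.5654572529072522 F 64.35582876205444
lifted 0.5657734906210314 63.68790864944458 t 22.15
touch True [0.46098467 0.07899786 0.02497067]
t 26.6167
```

Run:
```python
from arm import *
import cv2
pick((.622,-.093),1.08,.024); place((.4455,.283),.485,.024)
r.goto_joints([-1.396,.342,1.524,0,1.275,-.146])
for n in("top","side"): cv2.imwrite(f"pics/{n}2.png",r.capture(n))
a=cv2.imread("pics/top2.png");b=cv2.imread("pics/side2.png")
cv2.imwrite("pics/v2a.png",cv2.resize(a[120:290,100:330],None,fx=3.4,fy=3.4,interpolation=cv2.INTER_CUBIC))
cv2.imwrite("pics/v2b.png",cv2.resize(b[70:270,140:340],None,fx=3,fy=3,interpolation=cv2.INTER_CUBIC))
```

```text
grip width 0.5154160560411849 F 61.36810541152954
lifted 0.5138594913800799 60.55340051651001 t 30.625
touch True [0.44545042 0.28300417 0.02896507]
t 35.0167
```

View pics/v2a.png

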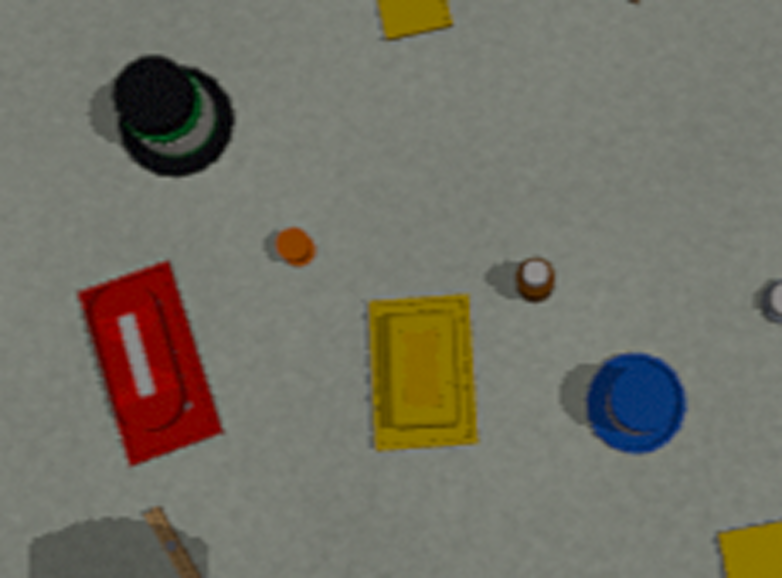

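View pics/v2b.png

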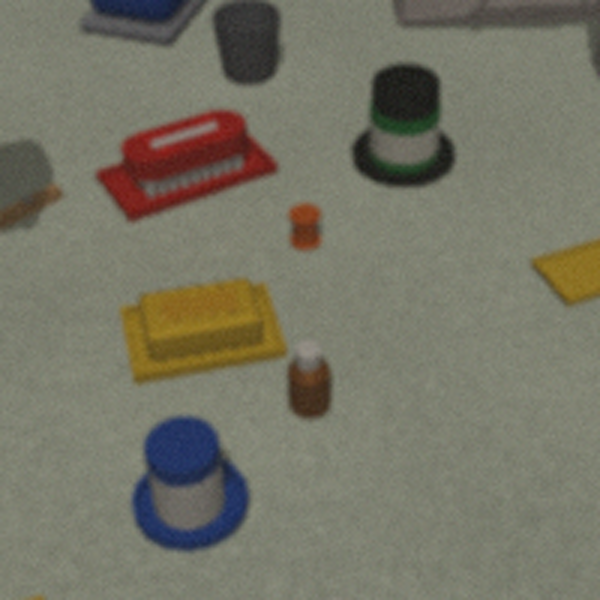

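The pictures show all four supplies in their trays and the bottle standing at (535,275) in the top crop. The brush looks slightly toward the left end of the red tray, around (135,355). I'll check the margins with overlaid predicted outlines and the stripe and lid positions.

Run:
```python
from vis import *
ims={n:cv2.imread(f"pics/{n}2.png") for n in CAL}
K=4
P=dict(pod_jar=(.633,.296,0),booster_tin=(.4555,-.081,0),soap_bar=(.461,.079,.18),brush=(.4455,.283,.485))
T=dict(jar_tray=(.6333,.2965,0),tin_tray=(.4555,-.0813,0),soap_tray=(.4607,.0787,.18),brush_tray=(.4455,.2838,.483))
win={"top":(100,120,330,290),"side":(150,85,310,270)}
for n in CAL:
    im=cv2.resize(ims[n],None,fx=K,fy=K,interpolation=cv2.INTER_CUBIC)
    for D,c in((P,(255,255,0)),(T,(0,255,0))):
        for k,(x,y,t) in D.items():
            o,z0,z1,_=M[k]; R=np.array([[np.cos(t),np.sin(t)],[-np.sin(t),np.cos(t)]]); q=o@R+[x,y]
            z=z1+(.003 if D is P else 0)
            h=proj(n,np.c_[q,0*q[:,:1]+z]).astype(np.float32)
            cv2.polylines(im,[np.round(cv2.convexHull((h+.5)*K)).astype(int)],True,c,1)
    x0,y0,x1,y1=win[n]; w=im[y0*K:y1*K,x0*K:x1*K]; f=min(800/w.shape[1],600/w.shape[0]); cv2.imwrite(f"pics/v3{n}.png",cv2.resize(w,None,fx=f,fy=f,interpolation=cv2.INTER_AREA))
g=ims["top"]; 
# white stripe in both views
for n,uv in(("top",(140,224)),("side",(201,115))):
    h,s,v=cv2.split(cv2.cvtColor(ims[n],cv2.COLOR_BGR2HSV)); m=np.zeros_like(s); u0,v0=uv
    m[v0-14:v0+14,u0-18:u0+18]=((s<90)&(v>120))[v0-14:v0+14,u0-18:u0+18]
    k,l,st,ce=cv2.connectedComponentsWithStats(m); i=1+np.argmin(np.hypot(*(ce[1:]-uv).T)+1e3*(st[1:,4]<8)); print("stripe",n,ce[i],st[i],unproj(n,ce[i],.041))
```

```text
stripe top [139.64545455 223.89090909] [135 213  10  23 110] [0.44652476 0.28167686]
stripe side [200.92982456 114.40350877] [191 111  21   8  57] [0.44469216 0.28424546]
```

View pics/v3top.png

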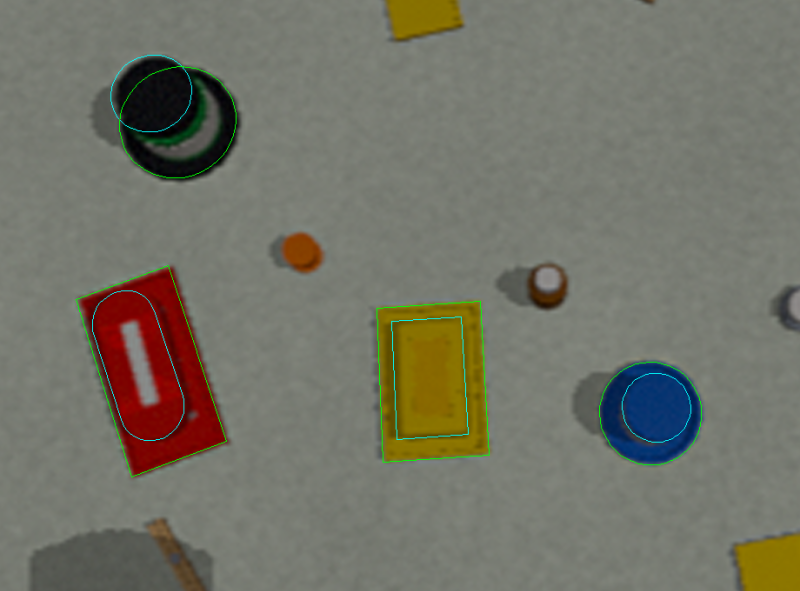

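View pics/v3side.png

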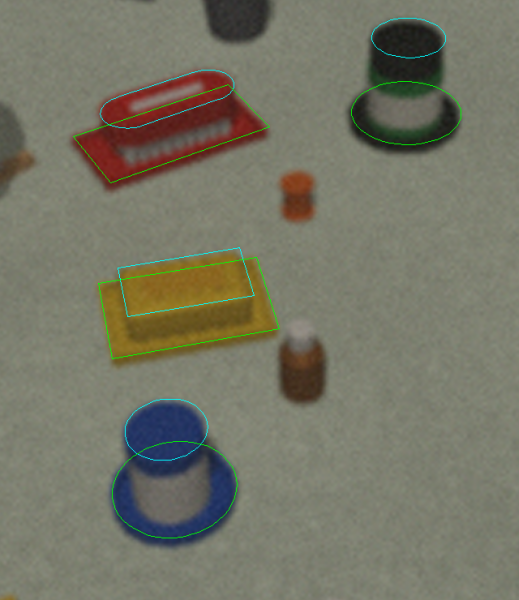

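The overlays match in both views. Brush, soap, tin and jar sit within about 2–3 mm of their tray centres, against margins of about 9 mm, and the bottle hasn't moved.

```bash
python3 -c "
from station import r
print(r.finish_job(), r.sense()['time_s'])"
```

```text
the job is handed in; nothing more can be done
the job is handed in; nothing more can be done
```

The job is handed in: all four supplies are released in their own trays (within about 3 mm of centre by the camera overlays), the amber bottle was left standing untouched, and it took about 37 s of the 106 s; no verdict was shown.

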